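# Set out the party favours in reverse order

## Robot

A 6-joint arm with a two-finger parallel gripper is mounted at the origin on the work surface. World frame = base frame: x ahead of the robot, y to its left, z up, the work surface at z = 0. Lengths are in mm, angles in rad, forces in N, time in s.
With the tool pointing down it reaches from about 350 to 875 mm from the base axis. Payload 4.2 kg.
Tool frame: the origin (TCP) lies between the finger pads; the fingertips stand 25 mm ahead of it and the grasp point (between the pads) lies 6 mm ahead of it; z points along the fingers, y is the line along which they close (so a half turn about z gives the same grasp; the last joint's range is limited). The gripper opens to 85 mm and grips with 20 to 120 N. Pads are 22 mm wide; open, the fingers measure 114 mm over their backs; the gripper's body (76 mm by 85 mm) begins 54 mm behind the grasp point. The pads swing forward as they close: fully open they stand 13 mm farther back than shut.
Start: joints at [1.37, 0.385, 0.008, 0, -1.194, -0.259], TCP at [277.322, 560.082, 256.312] pointing down, gripper open.
Joint ranges: [-3.14, 3.14], [-1.21, 2.06], [-1.07, 1.41], [-3.16, 2.05], [-2.99, -0.16], [-3.1, 3.1]. Speed limits (rad/s): [2.79, 2.79, 3.14, 3.14, 3.14, 3.14].

## Interface

Orientations are given as a unit quaternion [x, y, z, w].
In Python, from bench import arm gives the robot as it stands.
- The arm moves only by the shell command python3 -m pendant 'ROWS'. ROWS is JSON, a list of rows, each a list of 7 numbers: the shift along the tool's x, y, z in m, then the turn, a rotation vector about the tool's x, y, z in degrees, then the finger opening in m, from 0 to 0.0854. In form: [[x, y, z, wx, wy, wz, fingers], ...]. A call has 1 to 12 rows; each row shifts and turns the commanded pose from where the row before left it, along the tool's axes as they then stand; what a row does not reach is not made up. A row lasts 1/10 s, in which the tool goes at most 50 mm and 8.59 degrees, less where a joint would pass 70% of its speed; a pose out of reach is approached as far as the arm can. A call is refused whole if a number of a shift passes 0.05 or a number of a turn 8.59, either way. A call with a gripper value outside its range is refused whole. The fingers move at their own pace and stop on an object; the grip force is fixed at half the most. Time passes only in rows, so rows that do not move let the fingers close. It gives the time, the measured TCP pose, the force, the opening and the grip force at its end, in the units of the state.
- arm.read_state(): the state, without advancing time (a new reading comes with each control period).
- arm.get_image(name): name is "scene" or "side" or "wrist"; returns a dict with "image" (400x640x3 uint8, red, green, blue), "fx", "fy", "cx", "cy" (pixels), "xyz" and "rotation" of the camera in the world. Camera axes: x right, y down, z forward; pixel columns grow to the right and rows downward; lengths in mm; the calibration is good to about 2 mm. The wrist camera is an equidistant fisheye: a pixel r from the principal point sees the ray r / f radians off the axis. A picture is of the moment at which its call begins. There is no depth.
- arm.job_done(): hands the job in; it is judged then, once.
The state is a dict: "clock": time; "joints": joint angles; "joint_vel": joint speeds; "joint_efforts": joint torques, N m; "position": TCP position; "ee_rot": TCP orientation; "contact_force": force on the tool from outside, world axes, zero at the start; "wrist_torque": the same for the moment, N m; "gripper_width": finger opening in mm; "grasp_force": force on a finger pad.
Only numpy, scipy, OpenCV 4.12 (cv2) and the standard library are available. Lean on these libraries where they do the work, as an engineer would, in place of code of your own. Each camera call takes 0.05 s, during which the arm holds its last target. There are 200 camera calls.

## Task

Move the four white favour containers from the wooden carrier onto the pale pink display board, one in each round well, in reverse order: the container at the robot's left end of the carrier goes into the well at the robot's right end of the board, the next one into the next well, and so on, so that the row is mirrored left to right. Never tip a container over, and leave all four standing upright, well down in their wells.

Things in the scene. Friction and masses are not known exactly. Their poses are not given: they have to be found in the camera images.
- dome_cup: Lidded favour cup: plain white round cup 44 mm in diameter with straight sides up to 52 mm above its underside, a gold-edged rim 49 mm across at 53 to 58 mm, and a rounded dome on top; 74 mm tall in all, about 90 g. Grip the straight side. Loose and rigid. Origin: centre of its underside, z up along its axis. It starts standing upright on its own coaster in the carrier.
- square_box: White gift box, 36 x 36 mm square in plan and 62 mm tall, flat top with a thin gold ribbon cross; about 100 g. Its x and y axes are square to its sides; in the carrier it is turned up to 14 degrees either way from the carrier's axes. Loose and rigid. Origin: centre of its underside, z up along its axis. It starts standing upright on its own coaster in the carrier.
- low_tin: Low white round tin, 46 mm in diameter, 42 mm tall plus a gold knob 12 mm across and 6 mm high in the middle of its lid; about 100 g. Loose and rigid. Origin: centre of its underside, z up along its axis. It starts standing upright on its own coaster in the carrier.
- tall_canister: Slim tall white canister with a flat top, 40 mm in diameter and 84 mm tall, a gold band near the top; about 100 g. Grip its upper half, so that the gripper's body stays clear of its top. Loose and rigid. Origin: centre of its underside, z up along its axis. It starts standing upright on its own coaster in the carrier.
- coaster_dome_cup: The fixed flat white coaster with a gold centre, 66 mm in diameter and 4 mm thick, on which the dome cup stands at the start: it marks that container's place in the carrier's row. Origin: centre of its underside, on the carrier's floor. It does not move.
- coaster_square_box: The fixed flat white coaster with a gold centre, 66 mm in diameter and 4 mm thick, on which the square box stands at the start: it marks that container's place in the carrier's row. Origin: centre of its underside, on the carrier's floor. It does not move.
- coaster_low_tin: The fixed flat white coaster with a gold centre, 66 mm in diameter and 4 mm thick, on which the low tin stands at the start: it marks that container's place in the carrier's row. Origin: centre of its underside, on the carrier's floor. It does not move.
- coaster_tall_canister: The fixed flat white coaster with a gold centre, 66 mm in diameter and 4 mm thick, on which the tall canister stands at the start: it marks that container's place in the carrier's row. Origin: centre of its underside, on the carrier's floor. It does not move.
- carrier: Shallow wooden tray, fixed: 98 (x) by 460 (y) mm, walls 14 mm high, inner floor 6 mm above its underside, gold grip bars at both ends up to 22 mm high. Origin: centre of its underside. Coasters stand along its y axis at y = -123, -41, 41, 123 mm, in any order. +y end = robot's left; turned up to 12 degrees. A macaron 16 mm high in its left end is not part of the job.
- board: Pale pink display board, fixed: 90 (x) by 460 (y) by 18 mm, four round wells 67 mm wide, 6 mm deep (floor 12 mm above its underside) at x = 0, y = -123, -41, 41, 123 mm; a gold moon 70 mm high at each end (y = -205, 205 mm). Origin: centre of its underside. +y end = robot's left; turned up to 12 degrees. It lies nearer than the carrier or beyond it.
Things that resemble listed ones, but are neither listed nor needed, are in the scene too. Leave any blue look-alike of the low_tin alone. Leave any blue look-alike of the dome_cup alone.

How it is judged:
By the outcome, as a careful person would: the job done as asked, in the order asked, and still so for the second after the job is handed in, with the robot touching nothing.
It also fails if it takes over 96 s, if anything falls off the work surface, if the arm or the gripper's body presses on something with over 40 N, if the wrist force passes 120 N, or if a joint passes its speed limit or range.

## Working session

There is one attempt and no reset: what is moved stays moved. The work goes in short steps, Python scripts to look and compute and a shell command to move; the robot and the scene stay as the last step left them, time stands still between calls to the robot, and variables do not carry over. Pictures are saved under pics/ and viewed, at most 14 in all, crops included, and the job is handed in when it is done.

```bash
mkdir -p pics; python3 - <<'E'
from bench import arm
import cv2,json
for n in ["scene","side","wrist"]:
    d=arm.get_image(n); cv2.imwrite(f"pics/{n}0.png",d["image"][:,:,::-1])
    print(n,{k:(v.tolist() if hasattr(v,'tolist') else v) for k,v in d.items() if k!="image"})
print(arm.read_state())
E
```

```text
scene {'fx': 388.953681248695, 'fy': 388.953681248695, 'cx': 320.6901400808524, 'cy': 196.20715268256205, 'xyz': [725.6008963771291, 305.87224327442124, 722.2469623718089], 'rotation': [0.3032368406627761, 0.9147062931745422, -0.25578698806897315, -0.07702488186520942]}
side {'fx': 365.63272042340117, 'fy': 365.63272042340117, 'cx': 322.8928512207421, 'cy': 195.44215481089196, 'xyz': [253.27575674057644, -709.6153399563116, 525.4776579956034], 'rotation': [0.8735334152798967, -0.14724331760763423, 0.08315687205958375, -0.4564468341861984]}
wrist {'fx': 309.70691628693146, 'fy': 309.70691628693146, 'cx': 318.2697754643181, 'cy': 199.10608714307813, 'xyz': [347.04970729806365, 525.4643733235822, 372.2308333716692], 'rotation': [-0.5212234696604336, 0.8392669027889782, 0.13082058994496648, -0.08272323618298467]}
{'clock': 0.15, 'joints': array([ 1.36960077e+00,  3.85374905e-01,  6.97112648e-03, -3.23129818e-04,
       -1.19400364e+00, -2.58595853e-01]), 'joint_vel': array([ 0.00087315, -0.00143998,  0.00411297,  0.00022387,  0.00032661,
       -0.00089458]), 'joint_efforts': array([-1.43020065e-03, -3.92679513e+01,  1.88581002e+01,  4.18865651e+00,
       -3.40189668e-03, -8.97560000e-07]), 'position': array([277.17045057, 559.75231421, 255.49244576]), 'ee_rot': array([ 9.73676265e-01, -2.27933895e-01, -1.27005141e-04,  8.09524256e-04]), 'contact_force': array([ 0.06109825, -0.50376827, -0.23406528]), 'wrist_torque': array([-0.02997991, -0.01146965, -0.00160607]), 'grasp_force': 0.0, 'gripper_width': 85.55414698681817}
```

View pics/scene0.png

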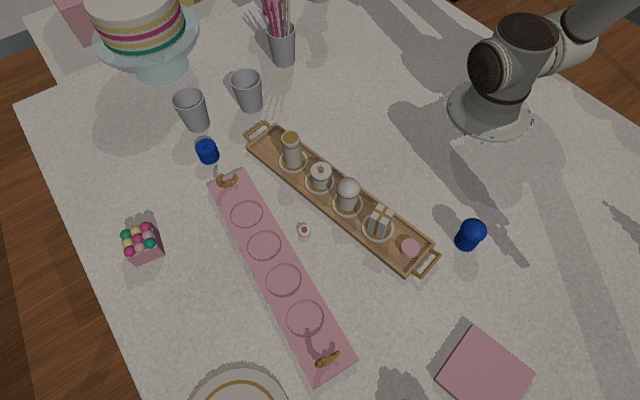

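View pics/side0.png

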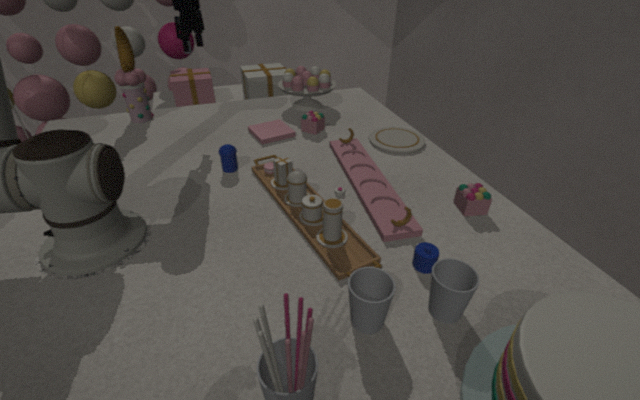

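The robot is top right in the scene view, and the macaron marks the carrier's left end at (410,247). From the left the order is box (379,222), dome (347,195), tin (319,178), canister (291,150). The board lies beyond the carrier, with wells at (305,318), (283,280), (264,246), (246,214) from left to right. I'll enlarge this for accuracy.

```bash
python3 - <<'E'
import cv2
a=cv2.imread("pics/scene0.png")
a=cv2.convertScaleAbs(a,alpha=1.3,beta=10)
cv2.imwrite("pics/c1.png",cv2.resize(a[115:285,240:445],None,fx=3.5,fy=3.5,interpolation=cv2.INTER_CUBIC))
cv2.imwrite("pics/c2.png",cv2.resize(a[160:390,195:365],None,fx=2.6,fy=2.6,interpolation=cv2.INTER_CUBIC))
E
```

```text
(no output)
```

View pics/c1.png

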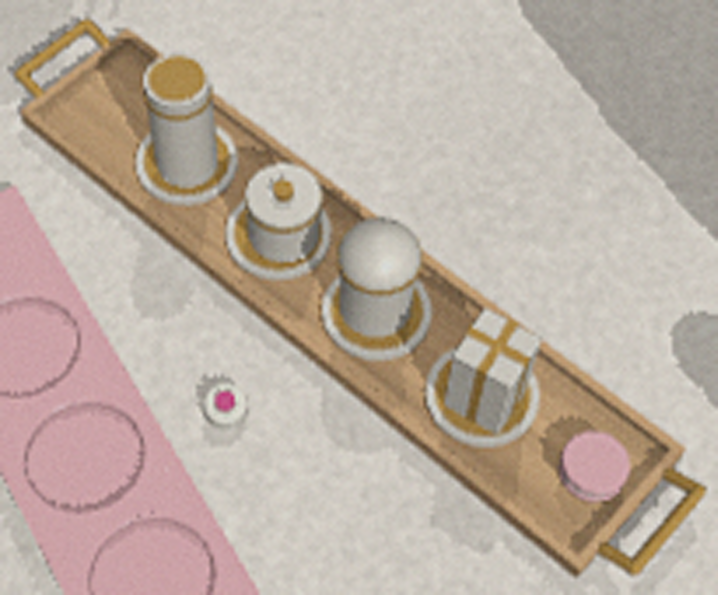

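View pics/c2.png

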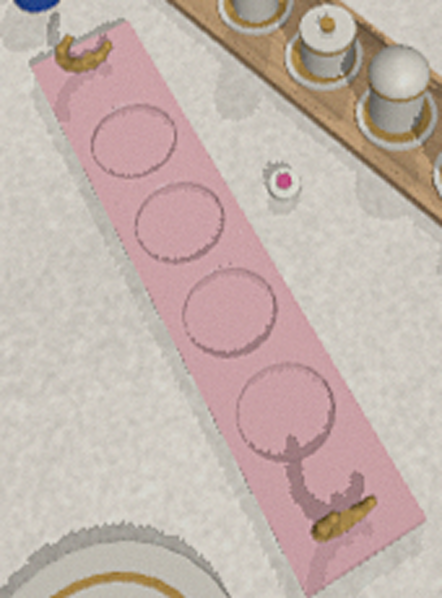

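```bash
cat > h.py <<'E'
import numpy as np
from scipy.spatial.transform import Rotation as R
from bench import arm
K=dict(f=388.953681,cx=320.69014,cy=196.20715,xyz=np.array([725.6009,305.87224,722.24696]),R=R.from_quat([0.3032368406627761,0.9147062931745422,-0.25578698806897315,-0.07702488186520942]))
def w(u,v,z):
    d=K['R'].apply([(u-K['cx'])/K['f'],(v-K['cy'])/K['f'],1]); return K['xyz']+d*(z-K['xyz'][2])/d[2]
def c1(p,z): return w(240+(p[0]+.5)/3.5-.5,115+(p[1]+.5)/3.5-.5,z)[:2]
def c2(p,z): return w(195+(p[0]+.5)/2.6-.5,160+(p[1]+.5)/2.6-.5,z)[:2]
def fit(P,s): # right to left
    P=np.array(P);S=np.array([-123,-41,41,123.]);m=P.mean(0);d=S@(P-m);a=np.arctan2(-d[0],d[1])
    e=np.array([-np.sin(a),np.cos(a)]);Q=m+S[:,None]*e
    print(s,'centre',m.round(1),'deg',np.degrees(a).round(2),'scale',(np.hypot(*d)/(S@S)).round(3));print(np.hstack([Q,P-Q]).round(1));return Q,a
E
python3 - <<'E'
from h import *
fit([c1(p,10) for p in [(186,157),(278,230),(376.5,309),(482,393)]],'coasters')
fit([c2(p,18) for p in [(134,141),(179.5,222),(230,311),(285.5,411)]],'wells')
print('can top',c1((177,79),94),'tin',c1((283,187),58),c1((283,197),52))
B=np.array([c1(p,72) for p in [(486,308),(541,342),(506,374),(452,347)]]);print('box',B.round(1),B.mean(0))
e=np.roll(B,-1,0)-B;print(np.hypot(*e.T),np.degrees(np.arctan2(e[:,1],e[:,0])))
print('corners',[c2(p,18).round(1) for p in [(30,65),(127,18),(427,518),(308,597)]])
print('tray',[c1(p,14).round(1) for p in [(22,110),(127,32),(683,450),(578,572)]])
s=arm.read_state();print(R.from_quat(s['ee_rot']).as_matrix().round(3))
E
```

```text
coasters centre [451.6 -38.1] deg 9.69 scale 1.007
[[ 4.723e+02 -1.593e+02  2.000e-01 -9.000e-01]
 [ 4.585e+02 -7.850e+01 -1.000e-01 -3.000e-01]
 [ 4.447e+02  2.400e+00 -0.000e+00  5.000e-01]
 [ 4.309e+02  8.320e+01 -1.000e-01  7.000e-01]]
wells centre [642.8  23.4] deg -5.81 scale 0.995
[[ 6.303e+02 -9.900e+01  1.000e-01  8.000e-01]
 [ 6.386e+02 -1.740e+01  1.000e-01  1.000e-01]
 [ 6.469e+02  6.420e+01 -3.000e-01 -5.000e-01]
 [ 6.552e+02  1.458e+02  1.000e-01 -3.000e-01]]
can top [ 474.34812631 -155.7287478 ] tin [455.92863389 -75.71271141] [457.82127838 -73.29737549]
box [[420.6  64.9]
 [410.8  98.9]
 [438.8 102.3]
 [451.3  72.4]] [430.3914988   84.64095537]
[35.40020678 28.20676505 32.37238767 31.55209566] [ 106.12188034    6.76771637  -67.32994165 -166.3223993 ]
corners [array([ 662.9, -212.2]), array([ 573.8, -204.8]), array([621. , 255.9]), array([710. , 247.3])]
tray [array([ 538.8, -254.6]), array([ 446.5, -269.4]), array([365.5, 180. ]), array([461.3, 197.3])]
[[ 0.896 -0.444 -0.001]
 [-0.444 -0.896 -0.002]
 [ 0.     0.002 -1.   ]]
```

Fits are clean: residuals under 1 mm, scale within 1 %, and the board corners agree with the stated size. First I'll move above the box and check its yaw with the wrist camera.

```bash
cat >> h.py <<'E'
def to(x,y,z,yaw=None):
    """deltas to TCP target; yaw = world deg of tool y (mod 180). Turn first, then shift in tool axes."""
    s=arm.read_state();r=R.from_quat(s['ee_rot']);M=r.as_matrix()
    cur=np.degrees(np.arctan2(M[1,1],M[0,1]));dy=0 if yaw is None else (yaw-cur+90)%180-90
    down=R.from_matrix(np.array([[np.sin(t),np.cos(t),0],[-np.cos(t),np.sin(t),0],[0,0,-1]])) if 0 else None
    t=np.radians(cur+dy);Y=np.array([np.cos(t),np.sin(t),0]);Z=np.array([0,0,-1.]);X=np.cross(Y,Z)
    d=np.array([x,y,z])-s['position'];D=np.array([X@d,Y@d,Z@d])
    print('pos',s['position'].round(1),'yawY',cur.round(1),'tilt',M[:,2].round(3),'| turn tool z',round(-dy,1),'| shift mm',D.round(1),'| F',s['contact_force'].round(1),'w',round(s['gripper_width'],1),'t',s['clock'])
E
sed -i '/down=R/d' h.py
python3 -c "
from h import *
to(431,83,190,15)"
```

```text
pos [277.2 559.8 255.5] yawY -116.4 tilt [-0.001 -0.002 -1.   ] | turn tool z 48.6 | shift mm [500.3 -25.2  65.5] | F [ 0.1 -0.5 -0.2] w 85.6 t 0.15
```

```bash
python3 -m pendant '[[0,0,0,0,0,8.1,0.085],[0,0,0,0,0,8.1,0.085],[0,0,0,0,0,8.1,0.085],[0,0,0,0,0,8.1,0.085],[0,0,0,0,0,8.1,0.085],[0,0,0,0,0,8.1,0.085],[0.03,0,0,0,0,0,0.085],[0.045,0,0,0,0,0,0.085],[0.045,0,0,0,0,0,0.085],[0.045,0,0,0,0,0,0.085],[0.045,0,0,0,0,0,0.085],[0.045,0,0,0,0,0,0.085]]'; python3 -c "
from h import *
to(431,83,190,15)"
```

```text
clock: 1.35
position: [343.5, 311.9, 256.2]
ee_rot: [0.794, -0.608, -0.0, 0.0]
contact_force: [1.9, -0.4, -0.1]
gripper_width: 85.1
grasp_force: 0.0
pos [343.5 311.9 256.2] yawY -164.9 tilt [-0. -0. -1.] | turn tool z 0.1 | shift mm [243.7 -25.2  66.2] | F [ 1.9 -0.4 -0.1] w 85.1 t 1.35
```

```bash
python3 -m pendant '[[0.045,0,0,0,0,0,0.085],[0.045,-0.01,0,0,0,0,0.085],[0.045,-0.01,0,0,0,0,0.085],[0.03,-0.005,0,0,0,0,0.085],[0,0,0,0,0,0,0.085],[0,0,0,0,0,0,0.085]]'; python3 - <<'E'
from h import *
import cv2
to(431,83,190,15)
d=arm.get_image("wrist");Rc=R.from_quat(d['rotation'])
# undistort to a top-down map at z=72 : 2 px/mm
import json
xs=np.arange(340,520,.4);ys=np.arange(160,-90,-.4)
def m(z):
    Y,X=np.meshgrid(ys,xs);P=np.stack([X,Y,0*X+z],-1)-d['xyz'];p=Rc.inv().apply(P.reshape(-1,3))
    th=np.arctan2(np.hypot(p[:,0],p[:,1]),p[:,2]);k=d['fx']*th/np.hypot(p[:,0],p[:,1])
    u=(d['cx']+k*p[:,0]).reshape(X.shape).astype('f4');v=(d['cy']+k*p[:,1]).reshape(X.shape).astype('f4')
    return cv2.remap(d['image'],u,v,cv2.INTER_CUBIC)[::-1]
cv2.imwrite("pics/top1.png",m(72)[:,:,::-1])
E
```

```text
clock: 1.95
position: [410.6, 160.4, 256.2]
ee_rot: [0.793, -0.609, -0.0, 0.0]
contact_force: [0.1, -0.0, 0.8]
gripper_width: 85.1
grasp_force: 0.0
pos [410.6 160.4 256.2] yawY -165.1 tilt [-0.  0. -1.] | turn tool z -0.1 | shift mm [80.1  0.4 66.2] | F [ 0.1 -0.   0.8] w 85.1 t 1.95
```

View pics/top1.png

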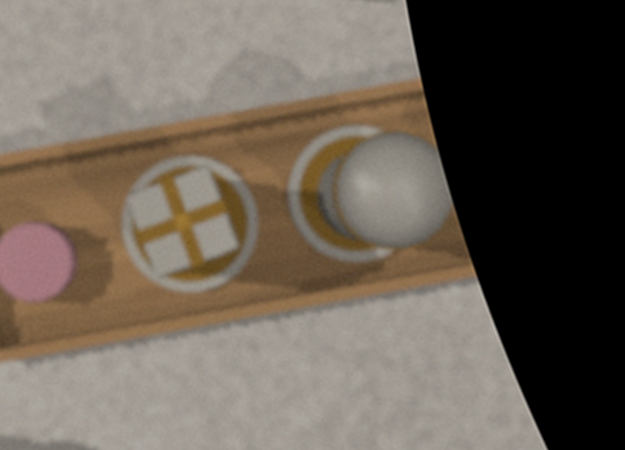

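Top-down map (0.4 mm/px): the box top is centred at px (183,221), which is (431.6, 86.8), and its sides are turned about +18° in the world. Going to (431,85) at yaw 18, TCP z 51.

```bash
python3 -c "
from h import *
to(431,85.5,51,18)"
```

```text
pos [410.5 161.1 256.2] yawY -165.0 tilt [-0.  0. -1.] | turn tool z -3.0 | shift mm [ 78.2   3.8 205.2] | F [ 0.3  0.1 -0.7] w 84.9 t 2.0
```

```bash
python3 -m pendant '[[0,0,0,0,0,-3,0.075],[0.04,0.002,0,0,0,0,0.075],[0.038,0.002,0.02,0,0,0,0.075],[0,0,0.045,0,0,0,0.075],[0,0,0.045,0,0,0,0.075],[0,0,0.04,0,0,0,0.075],[0,0,0.03,0,0,0,0.075],[0,0,0.015,0,0,0,0.075],[0,0,0.01,0,0,0,0.075],[0,0,0,0,0,0,0.075],[0,0,0,0,0,0,0.075]]'; python3 -c "
from h import *
to(431,85.5,51,18)"
```

```text
clock: 3.1
position: [431.4, 86.4, 51.8]
ee_rot: [0.81, -0.587, 0.0, -0.001]
contact_force: [0.1, 0.1, 0.4]
gripper_width: 75.3
grasp_force: 0.0
pos [431.4  86.4  51.8] yawY -161.9 tilt [ 0.001  0.    -1.   ] | turn tool z 0.1 | shift mm [0.7 0.7 0.8] | F [0.1 0.1 0.4] w 75.3 t 3.1
```

```bash
python3 -m pendant '[[0,0,0,0,0,0,0.05],[0,0,0,0,0,0,0.04],[0,0,0,0,0,0,0.03],[0,0,0,0,0,0,0.02],[0,0,0,0,0,0,0.02],[0,0,0,0,0,0,0.02],[0,0,0,0,0,0,0.02],[0,0,0,0,0,0,0.02]]'; python3 -m pendant '[[0,0,-0.01,0,0,0,0.02],[0,0,-0.02,0,0,0,0.02],[0,0,-0.03,0,0,0,0.02],[0,0,-0.03,0,0,0,0.02],[0,0,-0.03,0,0,0,0.02],[0,0,0,0,0,0,0.02]]'; python3 -c "
from h import *
to(630.3,-99,53.5,-5.8)"
```

```text
clock: 3.9
position: [431.5, 85.8, 52.3]
ee_rot: [0.809, -0.587, 0.0, -0.001]
contact_force: [-1.4, 0.1, 6.2]
gripper_width: 35.5
grasp_force: 59.5
clock: 4.5
position: [433.1, 86.6, 175.8]
ee_rot: [0.809, -0.587, 0.002, -0.004]
contact_force: [1.2, 0.4, -0.1]
gripper_width: 36.0
grasp_force: 59.5
pos [433.1  86.6 175.8] yawY -161.9 tilt [ 0.009  0.005 -1.   ] | turn tool z 23.9 | shift mm [ 164.7 -214.9  122.3] | F [ 1.2  0.4 -0.1] w 36.0 t 4.5
```

```bash
python3 -m pendant '[[0,0,0,0,0,8,0.02],[0,0,0,0,0,8,0.02],[0,0,0,0,0,7.9,0.02],[0.012,-0.016,0,0,0,0,0.02],[0.025,-0.033,0,0,0,0,0.02],[0.028,-0.036,0,0,0,0,0.02],[0.028,-0.036,0,0,0,0,0.02],[0.028,-0.036,0,0,0,0,0.02],[0.025,-0.033,0,0,0,0,0.02],[0.019,-0.025,0,0,0,0,0.02],[0,0,0,0,0,0,0.02],[0,0,0,0,0,0,0.02]]'; python3 -c "
from h import *
to(630.3,-99,53.5,-5.8)"
```

```text
clock: 5.7
position: [627.2, -101.0, 169.9]
ee_rot: [-0.669, 0.743, 0.001, -0.001]
contact_force: [-0.0, 0.5, -0.6]
gripper_width: 35.3
grasp_force: 59.7
pos [ 627.2 -101.   169.9] yawY 174.1 tilt [-0.003  0.    -1.   ] | turn tool z -0.1 | shift mm [ -2.3  -2.9 116.4] | F [-0.   0.5 -0.6] w 35.3 t 5.7
```

```bash
python3 -m pendant '[[-0.002,-0.003,0.02,0,0,0,0.02],[0,0,0.03,0,0,0,0.02],[0,0,0.03,0,0,0,0.02],[0,0,0.02,0,0,0,0.02],[0,0,0.01,0,0,0,0.02],[0,0,0.004,0,0,0,0.02],[0,0,0,0,0,0,0.02],[0,0,0,0,0,0,0.02]]'; python3 -c "
from h import *
to(630.3,-99,54,-5.8)"
```

```text
clock: 6.5
position: [631.9, -98.5, 58.7]
ee_rot: [-0.67, 0.742, -0.001, 0.001]
contact_force: [0.3, 0.0, -1.2]
gripper_width: 35.6
grasp_force: 59.7
pos [631.9 -98.5  58.7] yawY 174.2 tilt [ 0.002 -0.    -1.   ] | turn tool z -0.0 | shift mm [0.7 1.6 4.7] | F [ 0.3  0.  -1.2] w 35.6 t 6.5
```

```bash
python3 -m pendant '[[0,0,0.002,0,0,0,0.02],[0,0,0.002,0,0,0,0.02],[0,0,0,0,0,0,0.02],[0,0,0,0,0,0,0.02]]'
```

```text
clock: 6.9
position: [631.8, -98.7, 54.4]
ee_rot: [-0.67, 0.742, -0.001, 0.001]
contact_force: [-1.2, 0.4, 5.4]
gripper_width: 35.1
grasp_force: 59.8
```

Touched down (+5 N). Release, rise, and head for the dome cup.

```bash
python3 -m pendant '[[0,0,0,0,0,0,0.045],[0,0,0,0,0,0,0.06],[0,0,0,0,0,0,0.075],[0,0,0,0,0,0,0.075],[0,0,-0.01,0,0,0,0.075],[0,0,-0.03,0,0,0,0.075],[0,0,-0.04,0,0,0,0.075],[0,0,-0.04,0,0,0,0.075],[0,0,0,0,0,0,0.075]]'; python3 -c "
from h import *
to(444.7,3,44,9.7)"
```

```text
clock: 7.8
position: [635.0, -99.1, 181.4]
ee_rot: [-0.671, 0.742, -0.005, 0.005]
contact_force: [0.4, 0.2, 0.2]
gripper_width: 75.1
grasp_force: 0.0
pos [635.  -99.1 181.4] yawY 174.2 tilt [ 0.014 -0.001 -1.   ] | turn tool z -15.5 | shift mm [-132.7  170.4  137.4] | F [0.4 0.2 0.2] w 75.1 t 7.8
```

```bash
python3 -m pendant '[[0,0,0,0,0,-7.7,0.08],[0,0,0,0,0,-7.8,0.08],[-0.013,0.017,0,0,0,0,0.08],[-0.026,0.033,0,0,0,0,0.08],[-0.028,0.036,0,0,0,0,0.08],[-0.028,0.036,0,0,0,0,0.08],[-0.026,0.033,0,0,0,0,0.08],[-0.012,0.015,0,0,0,0,0.08],[0,0,0,0,0,0,0.08],[0,0,0,0,0,0,0.08]]'; python3 -c "
from h import *
to(444.7,3,45,9.7)"
```

```text
clock: 8.8
position: [441.9, 4.1, 174.1]
ee_rot: [0.764, -0.645, 0.001, -0.001]
contact_force: [1.1, 0.5, 0.5]
gripper_width: 80.3
grasp_force: 0.0
pos [441.9   4.1 174.1] yawY -170.3 tilt [ 0.002  0.    -1.   ] | turn tool z 0.0 | shift mm [  1.5  -2.6 129.1] | F [1.1 0.5 0.5] w 80.3 t 8.8
```

```bash
python3 -m pendant '[[0.001,-0.003,0.02,0,0,0,0.075],[0,0,0.035,0,0,0,0.075],[0,0,0.035,0,0,0,0.075],[0,0,0.022,0,0,0,0.075],[0,0,0.01,0,0,0,0.075],[0,0,0.006,0,0,0,0.075],[0,0,0,0,0,0,0.075],[0,0,0,0,0,0,0.075]]'; python3 -c "
from h import *
import cv2
to(444.7,3,45,9.7)
cv2.imwrite('pics/s2.png',cv2.resize(arm.get_image('side')['image'][130:280,230:430,::-1],None,fx=3.5,fy=3.5,interpolation=cv2.INTER_CUBIC))"
```

```text
clock: 9.6
position: [445.4, 3.5, 46.1]
ee_rot: [0.764, -0.645, 0.001, -0.001]
contact_force: [-0.6, 0.1, 0.5]
gripper_width: 75.0
grasp_force: 0.0
pos [445.4   3.5  46.1] yawY -170.3 tilt [ 0.002  0.001 -1.   ] | turn tool z -0.0 | shift mm [0.4 0.8 1.1] | F [-0.6  0.1  0.5] w 75.0 t 9.6
```

View pics/s2.png

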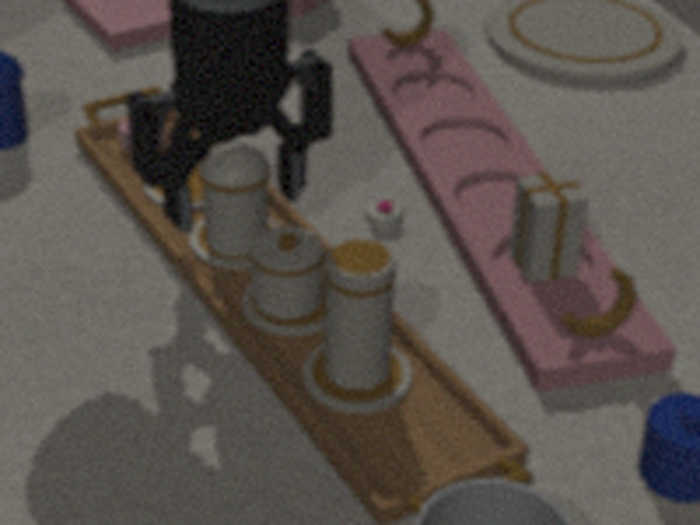

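The box stands upright in the right-end well at (548,230), and the fingers straddle the dome cup at (235,200) without touching it. Closing and lifting.

```bash
python3 -m pendant '[[0,0,0,0,0,0,0.055],[0,0,0,0,0,0,0.045],[0,0,0,0,0,0,0.035],[0,0,0,0,0,0,0.03],[0,0,0,0,0,0,0.03],[0,0,0,0,0,0,0.03],[0,0,0,0,0,0,0.03]]'; python3 -m pendant '[[0,0,-0.01,0,0,0,0.03],[0,0,-0.02,0,0,0,0.03],[0,0,-0.03,0,0,0,0.03],[0,0,-0.03,0,0,0,0.03],[0,0,-0.03,0,0,0,0.03],[0,0,-0.01,0,0,0,0.03],[0,0,0,0,0,0,0.03]]'; python3 -c "
from h import *
to(638.6,-17.4,48,-5.8)"
```

```text
clock: 10.35
position: [444.7, 3.5, 46.1]
ee_rot: [0.764, -0.645, 0.0, -0.0]
contact_force: [-1.8, 0.3, 6.0]
gripper_width: 43.4
grasp_force: 56.5
clock: 11.05
position: [444.9, 3.6, 176.8]
ee_rot: [0.764, -0.645, 0.001, -0.002]
contact_force: [0.2, -0.6, -0.4]
gripper_width: 43.3
grasp_force: 57.3
pos [444.9   3.6 176.8] yawY -170.3 tilt [ 0.004  0.002 -1.   ] | turn tool z 15.5 | shift mm [   1.4 -194.8  128.8] | F [ 0.2 -0.6 -0.4] w 43.3 t 11.05
```

```bash
python3 -m pendant '[[0,0,0,0,0,7.7,0.03],[0,0,0,0,0,7.8,0.03],[0,-0.017,0,0,0,0,0.03],[0.001,-0.033,0,0,0,0,0.03],[0,-0.04,0,0,0,0,0.03],[0,-0.04,0,0,0,0,0.03],[0,-0.035,0,0,0,0,0.03],[0,-0.02,0,0,0,0,0.03],[0,-0.01,0,0,0,0,0.03],[0,0,0,0,0,0,0.03],[0,0,0,0,0,0,0.03]]'; python3 -c "
from h import *
to(638.6,-17.4,48,-5.8)"
```

```text
clock: 12.15
position: [636.9, -17.5, 174.1]
ee_rot: [-0.67, 0.742, 0.001, -0.001]
contact_force: [-0.5, -0.7, -0.8]
gripper_width: 43.4
grasp_force: 57.4
pos [636.9 -17.5 174.1] yawY 174.1 tilt [-0.003 -0.    -1.   ] | turn tool z -0.1 | shift mm [ -0.2  -1.7 126.1] | F [-0.5 -0.7 -0.8] w 43.4 t 12.15
```

```bash
python3 -m pendant '[[0,0,0.02,0,0,0,0.03],[0,0,0.03,0,0,0,0.03],[0,0,0.03,0,0,0,0.03],[0,0,0.025,0,0,0,0.03],[0,0,0.012,0,0,0,0.03],[0,0,0.004,0,0,0,0.03],[0,0,0.002,0,0,0,0.03],[0,0,0,0,0,0,0.03],[0,0,0,0,0,0,0.03]]'
```

```text
clock: 13.05
position: [639.1, -17.3, 53.7]
ee_rot: [-0.67, 0.742, -0.001, 0.001]
contact_force: [0.3, -0.4, -1.1]
gripper_width: 43.6
grasp_force: 57.5
```

```bash
python3 -m pendant '[[0,0,0.003,0,0,0,0.03],[0,0,0.0015,0,0,0,0.03],[0,0,0.001,0,0,0,0.03],[0,0,0,0,0,0,0.03],[0,0,0,0,0,0,0.03]]'
```

```text
clock: 13.55
position: [638.5, -17.5, 48.2]
ee_rot: [-0.67, 0.742, -0.0, 0.0]
contact_force: [-2.0, 0.7, 5.6]
gripper_width: 43.4
grasp_force: 58.0
```

Down at 48.2 with 5.6 N. Release, rise, and go to the tin.

```bash
python3 -m pendant '[[0,0,0,0,0,0,0.05],[0,0,0,0,0,0,0.065],[0,0,0,0,0,0,0.075],[0,0,0,0,0,0,0.075],[0,0,-0.01,0,0,0,0.075],[0,0,-0.03,0,0,0,0.075],[0,0,-0.04,0,0,0,0.075],[0,0,-0.04,0,0,0,0.075],[0,0,-0.01,0,0,0,0.075],[0,0,0,0,0,0,0.075]]'; python3 -c "
from h import *
to(458,-77,44,9.7)"
```

```text
clock: 14.55
position: [639.5, -17.3, 180.1]
ee_rot: [-0.67, 0.742, -0.002, 0.003]
contact_force: [0.6, 0.4, 0.8]
gripper_width: 75.2
grasp_force: 0.0
pos [639.5 -17.3 180.1] yawY 174.2 tilt [ 0.006  0.001 -1.   ] | turn tool z -15.5 | shift mm [ 28.2 189.  136.1] | F [0.6 0.4 0.8] w 75.2 t 14.55
```

```bash
python3 -m pendant '[[0,0,0,0,0,-7.7,0.075],[0,0,0,0,0,-7.8,0.075],[0.004,0.03,0,0,0,0,0.075],[0.006,0.04,0,0,0,0,0.075],[0.006,0.04,0,0,0,0,0.075],[0.006,0.04,0,0,0,0,0.075],[0.005,0.028,0,0,0,0,0.075],[0.001,0.01,0,0,0,0,0.075],[0,0,0,0,0,0,0.075],[0,0,0,0,0,0,0.075]]'; python3 -c "
from h import *
to(458,-77,44,9.7)"
```

```text
clock: 15.55
position: [458.6, -76.4, 176.7]
ee_rot: [0.764, -0.645, 0.0, -0.0]
contact_force: [-0.4, -0.4, 0.4]
gripper_width: 74.9
grasp_force: 0.0
pos [458.6 -76.4 176.7] yawY -170.3 tilt [ 0. -0. -1.] | turn tool z -0.0 | shift mm [  0.5   0.7 132.7] | F [-0.4 -0.4  0.4] w 74.9 t 15.55
```

```bash
python3 -m pendant '[[0,0,0.02,0,0,0,0.075],[0,0,0.035,0,0,0,0.075],[0,0,0.035,0,0,0,0.075],[0,0,0.024,0,0,0,0.075],[0,0,0.01,0,0,0,0.075],[0,0,0.008,0,0,0,0.075],[0,0,0,0,0,0,0.075],[0,0,0,0,0,0,0.075]]'; python3 -m pendant '[[0,0,0,0,0,0,0.055],[0,0,0,0,0,0,0.045],[0,0,0,0,0,0,0.035],[0,0,0,0,0,0,0.035],[0,0,0,0,0,0,0.035],[0,0,0,0,0,0,0.035],[0,0,0,0,0,0,0.035]]'
```

```text
clock: 16.35
position: [458.7, -76.4, 45.5]
ee_rot: [0.764, -0.645, 0.001, -0.001]
contact_force: [-0.3, 0.7, 0.2]
gripper_width: 75.0
grasp_force: 0.0
clock: 17.05
position: [458.4, -76.5, 46.0]
ee_rot: [0.764, -0.645, 0.001, -0.001]
contact_force: [-1.3, 1.1, 6.2]
gripper_width: 44.4
grasp_force: 60.8
```

```bash
python3 -m pendant '[[0,0,-0.01,0,0,0,0.03],[0,0,-0.02,0,0,0,0.03],[0,0,-0.03,0,0,0,0.03],[0,0,-0.03,0,0,0,0.03],[0,0,-0.03,0,0,0,0.03],[0,0,-0.01,0,0,0,0.03],[0,0,0,0,0,0,0.03]]'; python3 -c "
from h import *
to(646.9,64.2,48,-5.8)"
```

```text
clock: 17.75
position: [458.3, -76.5, 176.5]
ee_rot: [0.764, -0.645, 0.001, -0.002]
contact_force: [0.2, -0.8, -1.8]
gripper_width: 44.7
grasp_force: 61.3
pos [458.3 -76.5 176.5] yawY -170.4 tilt [ 0.004  0.001 -1.   ] | turn tool z 15.4 | shift mm [-159.  -173.4  128.5] | F [ 0.2 -0.8 -1.8] w 44.7 t 17.75
```

```bash
python3 -m pendant '[[0,0,0,0,0,7.7,0.03],[0,0,0,0,0,7.7,0.03],[-0.015,-0.017,0,0,0,0,0.03],[-0.028,-0.03,0,0,0,0,0.03],[-0.032,-0.035,0,0,0,0,0.03],[-0.032,-0.035,0,0,0,0,0.03],[-0.028,-0.03,0,0,0,0,0.03],[-0.015,-0.017,0,0,0,0,0.03],[-0.009,-0.009,0,0,0,0,0.03],[0,0,0,0,0,0,0.03],[0,0,0,0,0,0,0.03]]'; python3 -c "
from h import *
to(646.9,64.2,48,-5.8)"
```

```text
clock: 18.85
position: [644.4, 63.6, 173.6]
ee_rot: [-0.671, 0.742, 0.001, -0.001]
contact_force: [0.3, 0.3, -1.2]
gripper_width: 44.5
grasp_force: 61.3
pos [644.4  63.6 173.6] yawY 174.2 tilt [-0.003 -0.001 -1.   ] | turn tool z 0.0 | shift mm [ -0.8  -2.4 125.6] | F [ 0.3  0.3 -1.2] w 44.5 t 18.85
```

```bash
python3 -m pendant '[[0,0,0.02,0,0,0,0.03],[0,0,0.03,0,0,0,0.03],[0,0,0.03,0,0,0,0.03],[0,0,0.025,0,0,0,0.03],[0,0,0.012,0,0,0,0.03],[0,0,0.004,0,0,0,0.03],[0,0,0.002,0,0,0,0.03],[0,0,0.001,0,0,0,0.03],[0,0,0,0,0,0,0.03]]'; python3 -m pendant '[[0,0,0.002,0,0,0,0.03],[0,0,0.001,0,0,0,0.03],[0,0,0,0,0,0,0.03],[0,0,0,0,0,0,0.03]]'
```

```text
clock: 19.75
position: [646.3, 64.4, 52.1]
ee_rot: [-0.671, 0.742, -0.0, 0.001]
contact_force: [-0.6, -0.3, -0.5]
gripper_width: 44.4
grasp_force: 61.3
clock: 20.15
position: [645.9, 64.4, 48.2]
ee_rot: [-0.671, 0.742, -0.0, 0.0]
contact_force: [-0.0, -0.4, 0.7]
gripper_width: 44.5
grasp_force: 61.4
```

```bash
python3 -m pendant '[[0,0,0.001,0,0,0,0.03],[0,0,0,0,0,0,0.03],[0,0,0,0,0,0,0.03]]'; python3 -m pendant '[[0,0,0,0,0,0,0.05],[0,0,0,0,0,0,0.065],[0,0,0,0,0,0,0.075],[0,0,0,0,0,0,0.075],[0,0,-0.01,0,0,0,0.075],[0,0,-0.03,0,0,0,0.075],[0,0,-0.04,0,0,0,0.075],[0,0,-0.04,0,0,0,0.075],[0,0,-0.015,0,0,0,0.075],[0,0,0,0,0,0,0.075]]'; python3 -c "
from h import *
to(473,-157.5,66,9.7)"
```

```text
clock: 20.45
position: [645.9, 64.4, 48.1]
ee_rot: [-0.671, 0.741, -0.0, 0.0]
contact_force: [-2.3, 0.1, 4.8]
gripper_width: 44.4
grasp_force: 61.9
clock: 21.45
position: [647.4, 64.6, 186.4]
ee_rot: [-0.671, 0.742, -0.002, 0.004]
contact_force: [-0.0, -0.2, 1.1]
gripper_width: 74.8
grasp_force: 0.0
pos [647.4  64.6 186.4] yawY 174.3 tilt [ 0.008  0.002 -1.   ] | turn tool z -15.4 | shift mm [189.5 209.4 120.4] | F [-0.  -0.2  1.1] w 74.8 t 21.45
```

```bash
python3 -m pendant '[[0,0,0,0,0,-7.7,0.075],[0,0,0,0,0,-7.7,0.075],[0.014,0.016,0,0,0,0,0.075],[0.03,0.033,0,0,0,0,0.075],[0.032,0.035,0,0,0,0,0.075],[0.032,0.035,0,0,0,0,0.075],[0.032,0.035,0,0,0,0,0.075],[0.03,0.033,0,0,0,0,0.075],[0.014,0.016,0,0,0,0,0.075],[0.005,0.006,0,0,0,0,0.075],[0,0,0,0,0,0,0.075],[0,0,0,0,0,0,0.075]]'; python3 -c "
from h import *
to(473,-157.5,70,9.7)"
```

```text
clock: 22.65
position: [471.9, -156.7, 181.6]
ee_rot: [0.764, -0.645, -0.0, -0.0]
contact_force: [-0.3, 0.2, -0.5]
gripper_width: 75.3
grasp_force: 0.0
pos [ 471.9 -156.7  181.6] yawY -170.3 tilt [-0.  0. -1.] | turn tool z -0.0 | shift mm [  1.   -0.9 111.6] | F [-0.3  0.2 -0.5] w 75.3 t 22.65
```

```bash
python3 -m pendant '[[0.001,0,0.02,0,0,0,0.075],[0,0,0.035,0,0,0,0.075],[0,0,0.03,0,0,0,0.075],[0,0,0.015,0,0,0,0.075],[0,0,0.01,0,0,0,0.075],[0,0,0,0,0,0,0.075],[0,0,0,0,0,0,0.075]]'; python3 -m pendant '[[0,0,0,0,0,0,0.055],[0,0,0,0,0,0,0.045],[0,0,0,0,0,0,0.035],[0,0,0,0,0,0,0.03],[0,0,0,0,0,0,0.03],[0,0,0,0,0,0,0.03],[0,0,0,0,0,0,0.03]]'
```

```text
clock: 23.35
position: [472.5, -157.8, 72.2]
ee_rot: [0.764, -0.645, 0.0, -0.0]
contact_force: [-0.8, -0.2, 0.6]
gripper_width: 75.0
grasp_force: 0.0
clock: 24.05
position: [472.5, -158.2, 73.0]
ee_rot: [0.764, -0.645, 0.001, -0.001]
contact_force: [0.6, 2.0, 6.3]
gripper_width: 39.3
grasp_force: 59.9
```

Gripped at TCP z 72.5, so placing will be at about 74.5.

```bash
python3 -m pendant '[[0,0,-0.01,0,0,0,0.03],[0,0,-0.02,0,0,0,0.03],[0,0,-0.03,0,0,0,0.03],[0,0,-0.03,0,0,0,0.03],[0,0,-0.03,0,0,0,0.03],[0,0,-0.01,0,0,0,0.03],[0,0,0,0,0,0,0.03]]'; python3 -c "
from h import *
to(655.2,145.8,75,-5.8)"
```

```text
clock: 24.75
position: [471.8, -158.1, 203.2]
ee_rot: [0.764, -0.645, 0.001, -0.001]
contact_force: [0.3, -0.1, -2.4]
gripper_width: 38.8
grasp_force: 60.4
pos [ 471.8 -158.1  203.2] yawY -170.4 tilt [ 0.003  0.    -1.   ] | turn tool z 15.4 | shift mm [-320.9 -151.7  128.2] | F [ 0.3 -0.1 -2.4] w 38.8 t 24.75
```

```bash
python3 -m pendant '[[0,0,0,0,0,7.7,0.03],[0,0,0,0,0,7.7,0.03],[-0.015,-0.007,0,0,0,0,0.03],[-0.03,-0.014,0,0,0,0,0.03],[-0.04,-0.019,0,0,0,0,0.03],[-0.04,-0.019,0,0,0,0,0.03],[-0.04,-0.019,0,0,0,0,0.03],[-0.04,-0.019,0,0,0,0,0.03],[-0.04,-0.019,0,0,0,0,0.03],[-0.035,-0.017,0,0,0,0,0.03],[-0.025,-0.012,0,0,0,0,0.03],[-0.016,-0.007,0,0,0,0,0.03]]'; python3 -m pendant '[[0,0,0,0,0,0,0.03],[0,0,0,0,0,0,0.03]]'; python3 -c "
from h import *
to(655.2,145.8,75,-5.8)"
```

```text
clock: 25.95
position: [655.1, 149.0, 198.8]
ee_rot: [-0.672, 0.74, 0.001, -0.002]
contact_force: [-0.1, -0.5, -1.3]
gripper_width: 38.9
grasp_force: 60.4
clock: 26.15
position: [654.0, 146.6, 199.7]
ee_rot: [-0.671, 0.741, 0.001, -0.002]
contact_force: [0.2, -0.2, -0.4]
gripper_width: 38.7
grasp_force: 60.4
pos [654.  146.6 199.7] yawY 174.4 tilt [-0.004 -0.001 -1.   ] | turn tool z 0.2 | shift mm [  0.7  -1.2 124.7] | F [ 0.2 -0.2 -0.4] w 38.7 t 26.15
```

```bash
python3 -m pendant '[[0,0,0.02,0,0,0,0.03],[0,0,0.03,0,0,0,0.03],[0,0,0.03,0,0,0,0.03],[0,0,0.025,0,0,0,0.03],[0,0,0.012,0,0,0,0.03],[0,0,0.004,0,0,0,0.03],[0,0,0.002,0,0,0,0.03],[0,0,0,0,0,0,0.03],[0,0,0,0,0,0,0.03]]'; python3 -m pendant '[[0,0,0.002,0,0,0,0.03],[0,0,0.001,0,0,0,0.03],[0,0,0,0,0,0,0.03],[0,0,0,0,0,0,0.03]]'
```

```text
clock: 27.05
position: [655.6, 146.3, 80.3]
ee_rot: [-0.671, 0.742, -0.0, 0.001]
contact_force: [1.5, 0.1, -1.5]
gripper_width: 38.8
grasp_force: 60.5
clock: 27.45
position: [654.9, 146.1, 75.8]
ee_rot: [-0.671, 0.742, -0.0, -0.0]
contact_force: [1.1, -1.2, -1.7]
gripper_width: 38.5
grasp_force: 60.5
```

```bash
python3 -m pendant '[[0,0,0.001,0,0,0,0.03],[0,0,0.0005,0,0,0,0.03],[0,0,0,0,0,0,0.03],[0,0,0,0,0,0,0.03]]'
```

```text
clock: 27.85
position: [655.1, 146.1, 75.0]
ee_rot: [-0.671, 0.742, -0.0, 0.0]
contact_force: [-2.0, 1.5, 4.3]
gripper_width: 38.9
grasp_force: 61.2
```

```bash
python3 -m pendant '[[0,0,0,0,0,0,0.05],[0,0,0,0,0,0,0.065],[0,0,0,0,0,0,0.075],[0,0,0,0,0,0,0.075],[0,0,-0.01,0,0,0,0.075],[0,0,-0.03,0,0,0,0.075],[0,0,-0.04,0,0,0,0.075],[0,0,-0.04,0,0,0,0.075],[0,0,-0.03,0,0,0,0.075],[0,0,-0.02,0,0,0,0.075],[0,0,0,0,0,0,0.075]]'; python3 -m pendant '[[0,0.03,0,0,0,0,0.075],[0,0.04,0,0,0,0,0.075],[0,0.045,0,0,0,0,0.075],[0,0.045,0,0,0,0,0.075],[0,0.03,0,0,0,0,0.075],[0,0.02,0,0,0,0,0.075],[0,0,0,0,0,0,0.075],[0,0,0,0,0,0,0.075]]'; python3 - <<'E'
from h import *
import cv2
for n,s in (('scene',np.s_[150:390,190:450]),('side',np.s_[100:280,230:470])):
    cv2.imwrite(f'pics/{n}9.png',cv2.resize(arm.get_image(n)['image'][s][:,:,::-1],None,fx=2.4 if n=='scene' else 3,fy=2.4 if n=='scene' else 3,interpolation=cv2.INTER_CUBIC))
E
```

```text
clock: 28.95
position: [656.5, 146.5, 249.6]
ee_rot: [-0.671, 0.741, -0.002, 0.004]
contact_force: [-0.2, 0.0, 0.0]
gripper_width: 74.7
grasp_force: 0.0
clock: 29.75
position: [445.9, 167.2, 244.4]
ee_rot: [-0.671, 0.741, -0.0, 0.0]
contact_force: [0.1, -0.2, -0.2]
gripper_width: 74.9
grasp_force: 0.0
```

View pics/scene9.png

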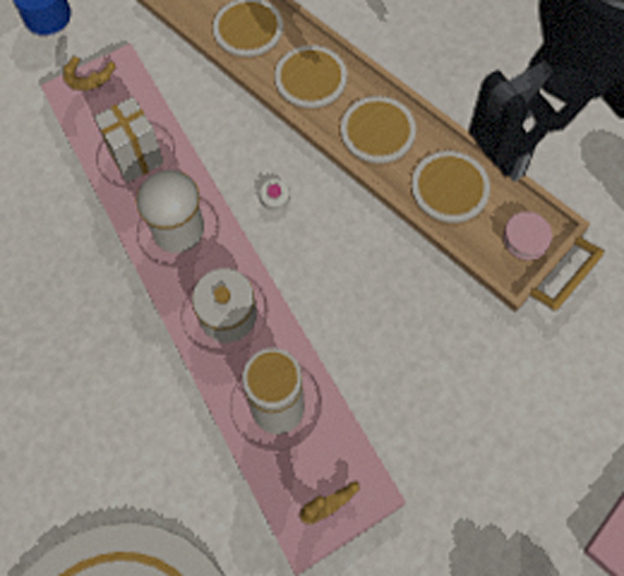

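View pics/side9.png

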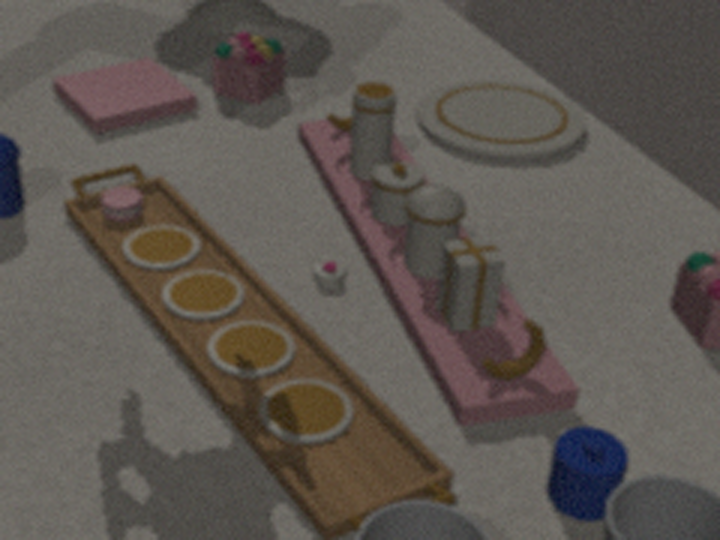

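All four stand upright in their wells. In the scene crop, from the right end to the left, they are box (133,150), dome (172,215), tin (225,305) and canister (273,390). The carrier is empty and the gripper is clear.

```bash
python3 -c "
from bench import arm
print(arm.job_done())"
```

```text
the job is handed in; nothing more can be done
None
```

The four containers stand upright in their wells in mirrored order (from the robot's right: box, dome cup, tin, canister), and I handed the job in at about 30 s on the robot's clock; no verdict was returned.

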